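# Take the leaning tea canister apart for washing

## Robot

A 6-joint arm with a two-finger parallel gripper is mounted at the origin on the work surface. World frame = base frame: x ahead of the robot, y to its left, z up, the work surface at z = 0. Lengths are in m, angles in rad, forces in N, time in s.
With the tool pointing down it reaches from about 0.35 to 0.875 m from the base axis. Payload 4.2 kg.
Tool frame: the origin (TCP) lies at the very end of the fingers, on their centre line; the grasp point (between the pads) lies 19 mm behind it (hold_point_z is the distance from the TCP to the grasp point, in m); z points along the fingers, y is the line along which they close (so a half turn about z gives the same grasp; the last joint's range is limited). The gripper opens to 85 mm and grips with 20 to 120 N. Pads are 22 mm wide; open, the fingers measure 114 mm over their backs; the gripper's body (76 mm by 85 mm) begins 54 mm behind the grasp point. The pads swing forward as they close: fully open they stand 13 mm farther back than shut.
Start: joints at [-0.939, 0.385, 0.008, 0, -1.194, -0.259], TCP at [0.228, -0.582, 0.231] pointing down, gripper open.
Joint ranges: [-3.14, 3.14], [-1.21, 2.06], [-1.07, 1.41], [-3.16, 2.05], [-2.99, -0.16], [-3.1, 3.1]. Speed limits (rad/s): [2.79, 2.79, 3.14, 3.14, 3.14, 3.14].

## Interface

Orientations are given as a rotation vector (axis times angle).
In Python, from bench import get_state, get_image, finish_job, hold_point_z gives the robot as it stands. The module is installed in compiled form; this text tells all that it offers.
- The arm moves only by the tool apply_moves, never from a script. Its argument "plan" is a list of rows, each a list of 3 entries, a list of its own where there are three numbers: the shift along the tool's x, y, z in mm, then the turn, a rotation vector about the tool's x, y, z in rad, then the closure in counts, from 0 (fully open) to 255 (shut). A call has exactly 5 rows; each row shifts and turns the commanded pose from where the row before left it, along the tool's axes as they then stand; what a row does not reach is not made up. A row lasts 1/12 s, in which the tool goes at most 41.7 mm and 7.16 degrees, less where a joint would pass 70% of its speed; a pose out of reach is approached as far as the arm can. A call is refused whole if a number of a shift passes 41.7 or a number of a turn 0.125, either way. A call with a gripper value outside its range is refused whole. The fingers move at their own pace and stop on an object; "squeeze" is the grip in N (left out, the last holds). Time passes only in rows, so rows that do not move let the fingers close, or fill a call up. It gives the time, the measured TCP pose, the force and the opening at its end, in the units of the state.
- get_state(): the state, without advancing time (a new reading comes with each control period).
- get_image(name): name is "side" or "top"; returns a dict with "img" (480x640x3 uint8, red, green, blue), "camera_matrix" (3x3 intrinsics, pixels), "extrinsics" (4x4, takes a point from world to camera coordinates). Camera axes: x right, y down, z forward; pixel columns grow to the right and rows downward; lengths in m; the calibration is good to about 2 mm. A picture is of the moment at which its call begins. There is no depth.
- finish_job(): hands the job in, once; it reports no verdict.
The state is a dict: "t": time; "joints": joint angles; "joint_vel": joint speeds; "tau": joint torques, N m; "eef_pos": TCP position; "ee_rot": TCP orientation; "wrist_force": force on the tool from outside, world axes, zero at the start; "wrist_torque": the same for the moment, N m; "opening": finger opening in m.
Only numpy, scipy, OpenCV 4.12 (cv2) and the standard library are available. Lean on these libraries where they do the work, as an engineer would, in place of code of your own. Each camera call takes 0.05 s, during which the arm holds its last target. There are 200 camera calls.

## Task

Take the leaning tea canister apart for washing: lift off the deep cap, then draw the strainer basket out of the can by its bar. Set both down gently, standing upright on the floor of the grey tray (the cap open side down, knob up), side by side and not touching. Leave the jar, the mug and the tin where they are.

Things in the scene. Friction and masses are not known exactly. Their poses are not given: they have to be found in the camera images.
- holder: Fixed dark wooden holder (base 170 x 130 mm) with a steel can built in. Origin: on the counter, 50 mm to +x of the base's centre; z up. The can's axis leans 30 degrees from vertical towards the holder's +x (roughly away from the robot); parts are drawn out along it. Yaw varies by 0.35 rad either way. It stands left or right of the robot's midline, the tray on the other side.
- can_mouth (a point): Centre of the can's open mouth (point axes are the holder's). Can: 100 mm outside, 92 mm inside diameter, 76 mm long, inner floor 70 mm below the mouth. A ledge 124 mm across, 15 mm below the mouth, carries the cap.
- cap_center (a point): Centre of the loose deep steel cap, half-way up its 102 mm; z is its axis, out through the knob. 0.2 to 0.4 kg; 111 mm across, open below (105 mm inside, 62 mm deep). Lower rim 51 mm below this point, flat top 15 mm above. Fits over the can's top 15 mm with 2.5 mm play all round, hiding the basket's bar; draw it at least 60 mm along its axis to clear the bar.
- cap_knob (a point): Middle of the cap's round wooden knob, on the cap's axis 33 mm above cap_center; knob 34 mm in diameter, 36 mm high. Axes as cap_center.
- basket_center (a point): Centre of the loose aluminium strainer basket, half-way up its 109 mm; z is its axis, out of the can. 0.15 to 0.31 kg; open round cup 85 mm across, 73 mm high, a bar across its mouth on two thin posts. Underside 54.5 mm below this point, rim 18.5 mm above. Stands on the can's floor with 3.5 mm play all round; draw it at least 75 mm along the axis to clear the can.
- basket_bar (a point): Middle of the basket's straight dark bar, 46.5 mm above basket_center on its axis, 28 mm above its rim. The bar runs along the basket's y (level at the start): 85 mm long, 12 mm thick (along x), 16 mm high. Axes as basket_center.
- tray_in (a point): Centre of the inner floor (5 mm above the counter) of the fixed grey tray: 200 mm (along its x) by 340 mm (along its y) outside, walls 5 mm thick, rim 18 mm above the counter. z up; yaw varies by 0.1 rad.
- herb_jar_center (a point): Bystander: centre of a loose closed glass jar, 76 mm in diameter, 110 mm high, beyond the work in the middle.
- mug_center (a point): Bystander: centre of a loose white mug with one handle, 72 mm in diameter, 85 mm high, beyond the work on the right.
- tea_tin_center (a point): Bystander: centre of a loose closed dark tin, 66 mm in diameter, 100 mm high, beyond the work on the left.
Things that resemble listed ones, but are neither listed nor needed, are in the scene too. What is shaped like the part that bears cap_center but blue is not meant.

How it is judged:
By the outcome, as a careful person would: the job done as asked, in the order asked, and still so for the second after the job is handed in, with the robot touching nothing.
It also fails if it takes over 67 s, if anything falls off the work surface, if the arm or the gripper's body presses on something with over 40 N, if the wrist force passes 120 N, or if a joint passes its speed limit or range.

## Working session

There is one attempt and no reset: what is moved stays moved. The work goes in short steps, Python scripts to look and compute and a tool call to move; the robot and the scene stay as the last step left them, time stands still between calls to the robot, and variables do not carry over. Pictures are saved under pics/ and viewed, on a budget of 10 in all, crops included, one or two more only if the job needs it, and the job is handed in when it is done.

Besides the shell and the picture viewer there is one more tool, called after "Call:" as a command line: name --argument value ..., lists and objects as JSON in quotes. apply_moves: Moves the arm, as the interface text tells. Its arguments: {"type":"object","properties":{"plan":{"type":"array","items":{"type":"array"}},"squeeze":{"type":"number"}},"required":["plan"]}

```bash
mkdir -p pics; python3 - <<'E'
from bench import *
import cv2,numpy as np
print(get_state(),hold_point_z)
for n in("top","side"):
    d=get_image(n); cv2.imwrite(f"pics/{n}0.png",d["img"][:,:,::-1]); print(n,d["camera_matrix"].tolist(),np.round(d["extrinsics"],4).tolist())
E
```

```text
{'t': 0.0, 'joints': array([-9.39374769e-01,  3.85582884e-01,  6.56262723e-03, -4.74299111e-04,
       -1.19396820e+00, -2.58597536e-01]), 'joint_vel': array([-0.00043336, -0.00120112, -0.00042294, -0.00131416, -0.00127293,
       -0.00041517]), 'tau': array([-4.13047173e-04, -3.92290270e+01,  1.88400489e+01,  4.18612987e+00,
       -4.60226816e-03,  9.41533443e-06]), 'eef_pos': array([ 0.22744252, -0.58150433,  0.23018461]), 'ee_rot': array([ 0.58187318, -3.08667907, -0.00340552]), 'wrist_force': array([-0.35683647, -0.43662056, -0.70856836]), 'wrist_torque': array([ 0.06445564, -0.04385169,  0.00544968]), 'opening': 0.08556323844604619} 0.0187
top [[544.2627199179582, 0.0, 309.91652449407115], [0.0, 544.2627199179582, 237.6584471371114], [0.0, 0.0, 1.0]] [[-0.0138, -0.9995, 0.0301, 0.0727], [-0.9866, 0.0087, -0.163, 0.5673], [0.1627, -0.032, -0.9862, 1.212], [0.0, 0.0, 0.0, 1.0]]
side [[528.3127402253364, 0.0, 316.12594753792257], [0.0, 528.3127402253364, 244.83066736019543], [0.0, 0.0, 1.0]] [[-0.9813, -0.1916, -0.0167, 0.5594], [-0.132, 0.7339, -0.6663, 0.0776], [0.14, -0.6517, -0.7455, 1.2326], [0.0, 0.0, 0.0, 1.0]]
```

View pics/top0.png

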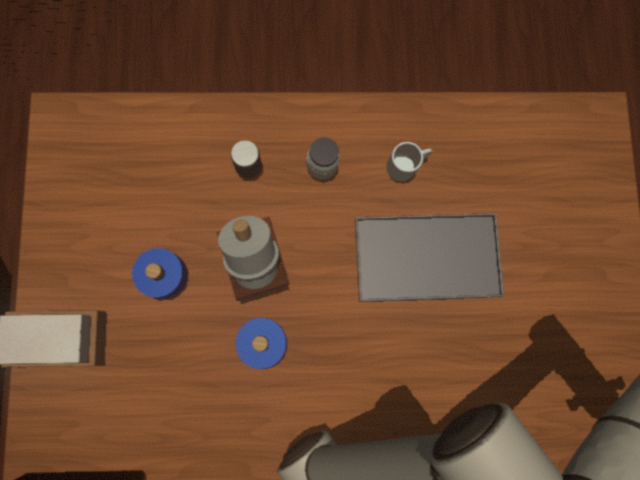

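View pics/side0.png

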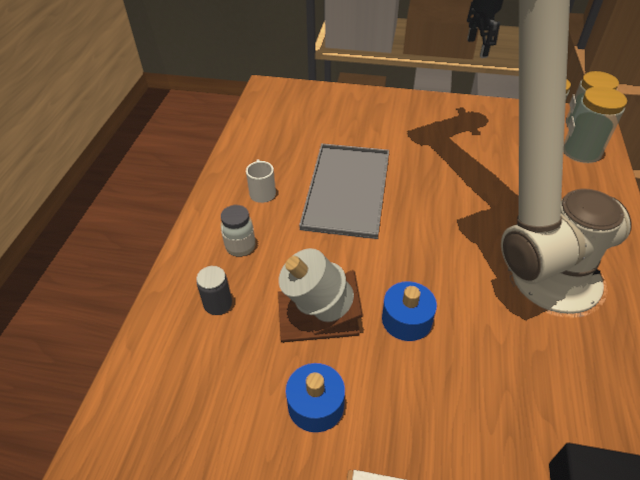

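The top view shows the cap's knob near (241,229), the holder base around (253,260) and the tray centred near (428,257). The side view shows the knob near (296,266), with the tray beyond it. Next I'll measure the knob, yaw and tray.

```bash
cat > h.py <<'E'
import numpy as np,cv2
from bench import *
from scipy.spatial.transform import Rotation as R
def cam(n):
    d=get_image(n); return d["img"],d["camera_matrix"],d["extrinsics"]
def P(K,T): return K@T[:3]
def tri(K1,T1,p1,K2,T2,p2):
    X=cv2.triangulatePoints(P(K1,T1),P(K2,T2),np.float64(p1).reshape(2,1),np.float64(p2).reshape(2,1)); X=X[:3,0]/X[3,0]
    return X
def proj(K,T,X):
    p=P(K,T)@np.r_[X,1]; return p[:2]/p[2]
def onplane(K,T,p,z):
    d=T[:3,:3].T@np.linalg.inv(K)@np.r_[p,1]; c=-T[:3,:3].T@T[:3,3]
    return c+d*(z-c[2])/d[2]
def blob(mask,near):
    n,l,s,c=cv2.connectedComponentsWithStats(mask.astype(np.uint8))
    k=[i for i in range(1,n) if s[i,4]>25]; i=min(k,key=lambda i:np.hypot(*(c[i]-near)))
    return c[i],s[i],l==i
E
python3 - <<'E'
from h import *
A=cam("top");B=cam("side")
for n,(I,K,T),p in(("top",A,(241,229)),("side",B,(296,266))):
    h=cv2.cvtColor(I,cv2.COLOR_RGB2HSV); print(n,h[p[1],p[0]],h[p[1]+20,p[0]],h[150,320],)
# colours
ht=cv2.cvtColor(A[0],cv2.COLOR_RGB2HSV)
print("base",ht[285,265],"wood",ht[320,200],"tray",ht[257,428],"cap",ht[250,245])
for n,I in(("t",A[0][195:325,190:320]),("s",B[0][235:355,250:380])):
    cv2.imwrite(f"/tmp/{n}.png",cv2.resize(I,(400,400),interpolation=cv2.INTER_CUBIC)[:,:,::-1])
cv2.imwrite("pics/crop.png",np.hstack([cv2.imread("/tmp/t.png"),cv2.imread("/tmp/s.png")]))
E
```

```text
top [ 17 123 145] [ 25  34 134] [ 6 42 85]
side [ 17 134 164] [ 23  36 190] [ 18  23 134]
base [13 66 89] wood [ 12 151 123] tray [ 18  27 123] cap [ 24  36 134]
```

View pics/crop.png

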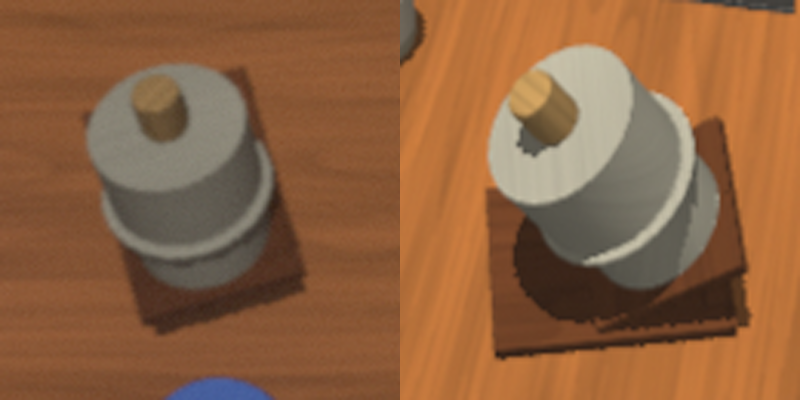

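```bash
python3 - <<'E'
from h import *
A=cam("top");B=cam("side")
c=[]
for (I,K,T),p in((A,(241.7,229.8)),(B,(292.9,266.8))):
    h=cv2.cvtColor(I,cv2.COLOR_RGB2HSV); m=(h[...,1]>75); 
    q,s,_=blob(m,p); print(q,s); c.append(q)
X=tri(*A[1:],c[0],*B[1:],c[1]); print("knob",X,[np.round(proj(*V[1:],X)-q,2) for V,q in zip((A,B),c)])
pts=[(217.3,232.4),(269.6,217.1),(288.1,284.4),(236.5,299.6)]
for z in(0.01,0.02,.03):
    w=np.array([onplane(*A[1:],p,z) for p in pts]); e=[np.linalg.norm(w[i]-w[(i+1)%4]) for i in range(4)]
    print(z,"base",np.round(w.mean(0),4),np.round(e,4),"yaw",[np.arctan2(*(v)[[1,0]]) for v in(w[0]-w[3],w[1]-w[2])],np.arctan2(*(w[0]+w[1]-w[2]-w[3])[[1,0]]))
# cap top plate: grey, low S, bright, centroid of ellipse incl knob -> side & top edges
h=cv2.cvtColor(A[0],cv2.COLOR_RGB2HSV)
m=(h[...,1]<60)&(h[...,2]>60); 
q,s,l=blob(m,(428,257)); r=cv2.minAreaRect(np.argwhere(l)[:,::-1].astype(np.float32)); bp=cv2.boxPoints(r)
w=np.array([onplane(*A[1:],p,.005) for p in bp]); print("tray",np.round(w,4).tolist(),w.mean(0)) 
for i in range(4): print(np.linalg.norm(w[i]-w[(i+1)%4]),np.arctan2(*(w[(i+1)%4]-w[i])[[1,0]]))
for n,p in(("jar",(323,150)),("mug",(405,160)),("tin",(245,155))): print(n,onplane(*A[1:],p,.1))
E
```

```text
[241.53465347 229.48514851] [233 219  18  22 303]
[294.8314698  270.15232376] [     0      0    640    480 238794]
knob [0.56813968 0.21285541 0.16249276] [array([-0.02, -0.35]), array([0.38, 0.09])]
0.01 base [0.5266 0.2002 0.01  ] [0.1288 0.1666 0.1247 0.1656] yaw [np.float64(0.2851944464599546), np.float64(0.2606686651224215)] 0.2728936144339386
0.02 base [0.5253 0.1994 0.02  ] [0.1278 0.1653 0.1238 0.1643] yaw [np.float64(0.28519444645995473), np.float64(0.2606686651224215)] 0.27289361443393884
0.03 base [0.524  0.1987 0.03  ] [0.1268 0.164  0.1228 0.163 ] yaw [np.float64(0.2851944464599549), np.float64(0.2606686651224214)] 0.2728936144339389
tray [[0.6226, -0.0455, 0.005], [0.6326, -0.3961, 0.005], [0.4308, -0.3889, 0.005], [0.4229, -0.047, 0.005]] [ 0.52724052 -0.21937306  0.005     ]
0.35078551759993065 -1.5421981365109207
0.20197757538028188 3.1057934334672748
0.34198118723110754 1.5938111772320587
0.19969345400809416 0.007623586513316634
jar [0.76061352 0.03557053 0.1       ]
mug [ 0.73624232 -0.15075711  0.1       ]
tin [0.74951314 0.21206096 0.1       ]
```

```bash
python3 - <<'E'
from h import *
A=cam("top");B=cam("side")
h=cv2.cvtColor(B[0],cv2.COLOR_RGB2HSV); print(h[250:262:3,284:300:4].tolist())
m=(h[...,0]>=15)&(h[...,1]>90); m[:250]=0;m[285:]=0;m[:,:278]=0;m[:,312:]=0
for o in (m,cv2.morphologyEx(m.astype(np.uint8),cv2.MORPH_OPEN,np.ones((3,3)))):
    q,s,l=blob(o,(292.9,266.8)); print(q,s)
X=tri(*A[1:],(241.5,229.5),*B[1:],q)
ax=lambda y:np.array([.5*np.cos(y),.5*np.sin(y),.866])
print("knob",X,proj(*A[1:],X),proj(*B[1:],X))
# holder +x line check: knob should lie on line through base centre along yaw
b=np.array([.5262,.2000]); print("yaw from base->knob",np.arctan2(*(X[:2]-b)[::-1]),np.hypot(*(X[:2]-b)))
for y in(.2,.27): # predicted outline: cap top centre, ledge
    C=X-.018*ax(y); print(y,"captop",proj(*A[1:],C),proj(*B[1:],C),"mouthl",proj(*A[1:],X-.069*ax(y)),proj(*B[1:],X-.145*ax(y)))
E
```

```text
[[[13, 177, 202], [13, 176, 190], [13, 175, 195], [13, 175, 201]], [[13, 176, 201], [13, 176, 193], [13, 176, 197], [16, 66, 197]], [[13, 176, 199], [13, 176, 197], [17, 119, 199], [18, 91, 185]], [[13, 177, 197], [17, 138, 201], [18, 135, 191], [18, 136, 207]]]
[295.57352941 266.52647059] [284 256  23  22 340]
[295.60766962 266.5339233 ] [285 256  22  22 339]
knob [0.56622226 0.21192391 0.17311612] [241.4793846 229.1243634] [296.01527282 266.62460332]
yaw from base->knob 0.28955852773902074 0.04176075979185402
0.2 captop [243.00564527 234.58677689] [300.86632982 271.50731412] mouthl [247.13349041 249.36013597] [332.29409384 303.14014858]
0.27 captop [243.29935712 234.51531046] [300.85912459 271.26228398] mouthl [248.22086547 249.0933278 ] [332.14723024 301.21865953]
```

```bash
cat >> h.py <<'E'
KN=np.array([.5662,.2119,.1731]); YAW=.275
hx=np.array([np.cos(YAW),np.sin(YAW),0]);hy=np.array([-hx[1],hx[0],0]);ez=np.array([0,0,1.])
AX=.5*hx+np.sqrt(.75)*ez; PX=np.sqrt(.75)*hx-.5*ez
RT=np.c_[-hy,-PX,-AX]           # tilted grasp
RV=np.c_[-hy,-hx,-ez]           # upright
def go(Rt,p):
    s=get_state(); R0=R.from_rotvec(s["ee_rot"]); rv=(R0.inv()*R.from_matrix(Rt)).as_rotvec()
    d=np.asarray(p)-s["eef_pos"]
    print("t",round(s["t"],2),"pos",s["eef_pos"].round(4),"open",round(s["opening"],4),"F",s["wrist_force"].round(1))
    print("j",s["joints"].round(2),"turn",rv.round(4),np.linalg.norm(rv).round(3),"shift mm now-frame",(R0.inv().apply(d)*1e3).round(1),"after turn",(Rt.T@d*1e3).round(1))
E
python3 -c "
from h import *
go(RT,KN+AX*.087)"
```

```text
t 0.4 pos [ 0.2276 -0.582   0.2312] open 0.0855 F [-0.3  0.3 -0.3]
j [-0.94  0.38  0.01 -0.   -1.19 -0.26] turn [-0.4244  0.3851 -1.4366] 1.547 shift mm now-frame [-647.7  611.8  -17.1] after turn [-672.1 -497.9 -307.4]
```

Call:
apply_moves --plan '[[[0, 0, -25], [0, 0, 0], 0], [[0, 0, -30], [0, 0, 0], 0], [[0, 0, -30], [0, 0, 0], 0], [[0, 0, -30], [0, 0, 0], 0], [[0, 0, -20], [0, 0, 0], 0]]' --squeeze 60

```text
t: 0.82
eef_pos: [0.2277, -0.5826, 0.37]
ee_rot: [-0.582, 3.086, -0.007]
wrist_force: [-0.4, 0.1, 0.6]
opening: 0.0854
```

Call:
apply_moves --plan '[[[-38, 0, 0], [0, 0, -0.059], 0], [[-38, 0, 0], [0, 0, -0.059], 0], [[-38, 0, 0], [0, 0, -0.059], 0], [[-38, 0, 0], [0, 0, -0.059], 0], [[-38, 0, 0], [0, 0, -0.059], 0]]'

```text
t: 1.23
eef_pos: [0.396, -0.4919, 0.3661]
ee_rot: [1.033, -2.967, -0.0]
wrist_force: [0.1, -1.3, -0.5]
opening: 0.0856
```

Call:
apply_moves --plan '[[[-38, 0, 0], [0, 0, -0.059], 0], [[-38, 0, 0], [0, 0, -0.059], 0], [[-38, 0, 0], [0, 0, -0.059], 0], [[-38, 0, 0], [0, 0, -0.059], 0], [[-38, 0, 0], [0, 0, -0.059], 0]]'

```text
t: 1.65
eef_pos: [0.5297, -0.3574, 0.366]
ee_rot: [1.459, -2.782, -0.0]
wrist_force: [0.4, 0.1, 1.3]
opening: 0.0852
```

Call:
apply_moves --plan '[[[-38, 0, 0], [0, 0, -0.059], 0], [[-38, 0, 0], [0, 0, -0.059], 0], [[-38, 0, 0], [0, 0, -0.059], 0], [[-38, 0, 0], [0, 0, -0.059], 0], [[-38, 0, 0], [0, 0, -0.059], 0]]'

```text
t: 2.07
eef_pos: [0.6184, -0.19, 0.366]
ee_rot: [1.852, -2.538, -0.0]
wrist_force: [0.1, 0.4, -0.2]
opening: 0.0856
```

Call:
apply_moves --plan '[[[-38, 0, 0], [0, 0, -0.059], 0], [[-38, 0, 0], [0, 0, -0.059], 0], [[-38, 0, 0], [0, 0, -0.059], 0], [[-38, 0, 0], [0, 0, -0.059], 0], [[-38, 0, 0], [0, 0, -0.059], 0]]'

```text
t: 2.48
eef_pos: [0.6545, -0.0041, 0.366]
ee_rot: [2.204, -2.238, -0.0]
wrist_force: [-0.0, 0.0, 0.5]
opening: 0.0852
```

```bash
python3 -c "
from h import *
go(RT,KN+AX*.087)"
```

```text
t 2.48 pos [ 0.6545 -0.0041  0.366 ] open 0.0852 F [-0.   0.   0.5]
j [ 0.24  0.39  0.34 -0.   -1.52 -0.26] turn [-0.5196  0.0759 -0.2834] 0.597 shift mm now-frame [-227.1   49.9  117.6] after turn [-231.9  -73.6   93.2]
```

Call:
apply_moves --plan '[[[-36, 0, 0], [-0.104, 0.015, -0.057], 0], [[-36, 0, 0], [-0.104, 0.015, -0.057], 0], [[-36, 0, 0], [-0.104, 0.015, -0.057], 0], [[-36, 0, 0], [-0.104, 0.015, -0.057], 0], [[-36, 0, 0], [-0.104, 0.015, -0.057], 0]]'

```text
t: 2.9
eef_pos: [0.6365, 0.1737, 0.3644]
ee_rot: [2.144, -1.621, -0.44]
wrist_force: [1.6, 0.2, 1.0]
opening: 0.0852
```

```bash
python3 -c "
from h import *
go(RT,KN+AX*.067)"
```

```text
t 2.9 pos [0.6365 0.1737 0.3644] open 0.0852 F [1.6 0.2 1. ]
j [ 0.46  0.72  0.86 -0.12 -2.22 -0.24] turn [0.0041 0.001  0.0016] 0.005 shift mm now-frame [-55.6 -46.7 127.2] after turn [-55.8 -46.1 127.3]
```

Call:
apply_moves --plan '[[[-14, -12, 25], [0, 0, 0], 0], [[-14, -12, 25], [0, 0, 0], 0], [[-14, -12, 25], [0, 0, 0], 0], [[-14, -10, 25], [0.004, 0.001, 0], 0], [[0, 0, 25], [0, 0, 0], 0]]'

```text
t: 3.32
eef_pos: [0.599, 0.223, 0.2293]
ee_rot: [2.148, -1.624, -0.434]
wrist_force: [-0.3, 0.7, 0.5]
opening: 0.0855
```

```bash
python3 - <<'E'
from h import *
go(RT,KN-AX*.013)
I=np.hstack([cv2.resize(cam(n)[0][y:y+140,x:x+140],(400,400),interpolation=cv2.INTER_CUBIC) for n,x,y in(("top",180,150),("side",230,190))])
cv2.imwrite("pics/b.png",I[:,:,::-1])
E
```

```text
t 3.32 pos [0.599  0.223  0.2293] open 0.0855 F [-0.3  0.7  0.5]
j [ 0.54  0.7   0.49 -0.14 -1.87 -0.27] turn [-0.0018  0.0001  0.0015] 0.002 shift mm now-frame [ 1.8  2.  78.9] after turn [ 1.8  1.8 78.9]
```

View pics/b.png

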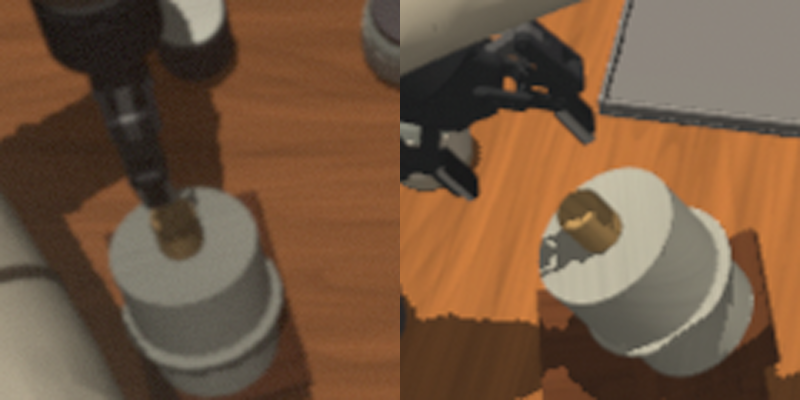

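The fingers straddle the knob axis: their mid-point is at crop (525,160), where the model predicts about (526,159). I'll descend along the axis.

Call:
apply_moves --plan '[[[0.5, 0.5, 18], [0, 0, 0], 0], [[0.5, 0.5, 18], [0, 0, 0], 0], [[0.5, 0.5, 18], [0, 0, 0], 0], [[0.3, 0.3, 13], [0, 0, 0], 0], [[0, 0, 12], [0, 0, 0], 0]]'

```text
t: 3.83
eef_pos: [0.5623, 0.2075, 0.1667]
ee_rot: [2.15, -1.63, -0.431]
wrist_force: [-0.1, 0.0, 0.3]
opening: 0.0855
```

Call:
apply_moves --plan '[[[0, 0, 0], [0, 0, 0], 120], [[0, 0, 0], [0, 0, 0], 120], [[0, 0, 0], [0, 0, 0], 150], [[0, 0, 0], [0, 0, 0], 255], [[0, 0, 0], [0, 0, 0], 255]]' --squeeze 60

```text
t: 4.25
eef_pos: [0.564, 0.2086, 0.1665]
ee_rot: [2.155, -1.633, -0.427]
wrist_force: [5.3, 1.4, 0.7]
opening: 0.0324
```

```bash
python3 - <<'E'
from h import *
go(RT,KN-AX*.013); print(get_state()["wrist_torque"])
E
```

```text
t 4.25 pos [0.564  0.2086 0.1665] open 0.0324 F [5.3 1.4 0.7]
j [ 0.55  0.66  0.27 -0.14 -1.68 -0.26] turn [-0.013   0.0014 -0.0006] 0.013 shift mm now-frame [-2.6  0.8  5.8] after turn [-2.6  0.7  5.8]
[ 0.59730455 -2.29809898  0.05811059]
```

Call:
apply_moves --plan '[[[0, 0, -3], [0, 0, 0], 255], [[0, 0, -6], [0, 0, 0], 255], [[0, 0, -8], [0, 0, 0], 255], [[0, 0, -10], [0, 0, 0], 255], [[0, 0, -10], [0, 0, 0], 255]]'

```text
t: 4.67
eef_pos: [0.5789, 0.2127, 0.1978]
ee_rot: [2.147, -1.627, -0.433]
wrist_force: [-0.5, -0.4, -3.7]
opening: 0.0323
```

Call:
apply_moves --plan '[[[0, 0, -15], [0, 0, 0], 255], [[0, 0, -18], [0, 0, 0], 255], [[0, 0, -18], [0, 0, 0], 255], [[0, 0, -18], [0, 0, 0], 255], [[0, 0, -15], [0, 0, 0], 255]]'

```text
t: 5.08
eef_pos: [0.6195, 0.224, 0.2716]
ee_rot: [2.149, -1.628, -0.433]
wrist_force: [-0.6, 0.2, -3.3]
opening: 0.0324
```

```bash
python3 - <<'E'
from h import *
go(RV,[.527,-.30,.30])
I=np.hstack([cv2.resize(cam(n)[0][y:y+160,x:x+160],(400,400),interpolation=cv2.INTER_CUBIC) for n,x,y in(("top",180,150),("side",220,180))])
cv2.imwrite("pics/c.png",I[:,:,::-1])
E
```

```text
t 5.08 pos [0.6195 0.224  0.2716] open 0.0324 F [-0.6  0.2 -3.3]
j [ 0.53  0.72  0.64 -0.14 -1.99 -0.28] turn [ 0.5187  0.0008 -0.0011] 0.519 shift mm now-frame [479.5 214.6  89.5] after turn [479.2 231.3 -28.4]
```

View pics/c.png

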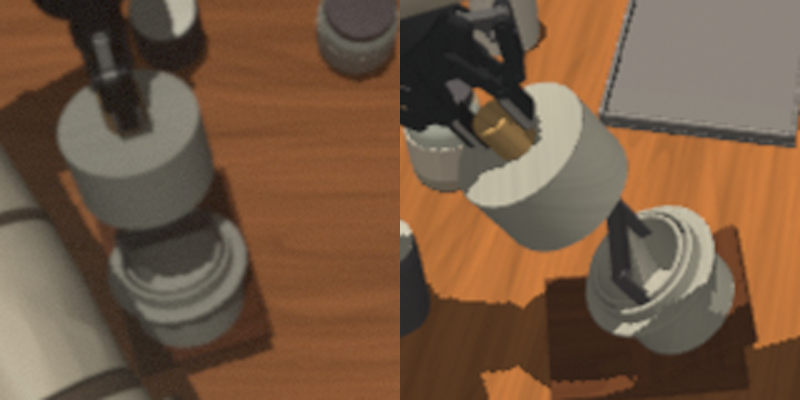

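Call:
apply_moves --plan '[[[0, 12, -22], [0, 0, 0], 255], [[0, 15, -26], [0, 0, 0], 255], [[10, 15, -26], [0, 0, 0], 255], [[25, 0, 0], [0, 0, 0], 255], [[30, 0, 0], [0, 0, 0], 255]]'

```text
t: 5.6
eef_pos: [0.6365, 0.1626, 0.3572]
ee_rot: [2.155, -1.626, -0.431]
wrist_force: [2.0, 0.3, -4.5]
opening: 0.0325
```

Call:
apply_moves --plan '[[[30, 0, 0], [0.104, 0, 0], 255], [[30, 0, 0], [0.104, 0, 0], 255], [[30, 0, 0], [0.104, 0, 0], 255], [[30, 0, 0], [0.104, 0, 0], 255], [[30, 0, 0], [0.103, 0, 0], 255]]'

```text
t: 6.02
eef_pos: [0.6763, 0.0155, 0.3546]
ee_rot: [-2.503, 1.896, -0.001]
wrist_force: [0.7, 0.6, -3.7]
opening: 0.0317
```

```bash
python3 - <<'E'
from h import *
go(RV,[.527,-.30,.2])
A=cam("top")
# tray corners refined: inner floor / rim outline via grey mask
h=cv2.cvtColor(A[0],cv2.COLOR_RGB2HSV)
cv2.imwrite("pics/d.png",cv2.resize(np.hstack([A[0][195:315,345:515],cam("side")[0][130:250,280:450]]),(0,0),fx=2.3,fy=2.3,interpolation=cv2.INTER_CUBIC)[:,:,::-1])
E
```

```text
t 6.02 pos [0.6763 0.0155 0.3546] open 0.0317 F [ 0.7  0.6 -3.7]
j [ 0.26  0.43  0.38 -0.   -1.52  0.01] turn [-0.0015  0.0005 -0.0007] 0.002 shift mm now-frame [263.3 229.4 154.2] after turn [263.1 229.3 154.6]
```

View pics/d.png

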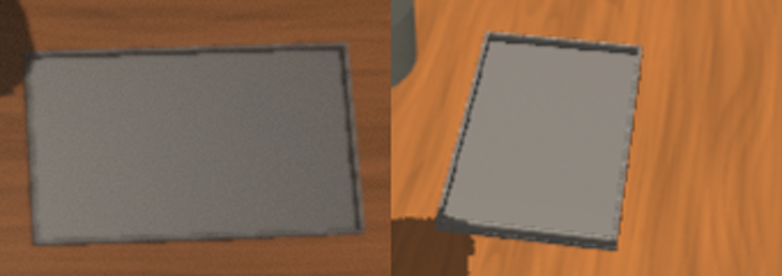

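```bash
python3 - <<'E'
from h import *
A=cam("top"); w=np.array([onplane(*A[1:],p,.018) for p in[(356.3,218.9),(495.4,214.6),(502.4,296.3),(359.8,301.1)]])
print(w.round(4).tolist(),[np.linalg.norm(w[i]-w[(i+1)%4]).round(4) for i in range(4)]); c=w.mean(0)
v=w[0]+w[3]-w[1]-w[2]; v=v[:2]/np.hypot(*v[:2]); print(c,"yaw",-np.arctan2(v[0],v[1]))
cap=c[:2]-.08*v; bas=c[:2]+.075*v; print("cap",cap,"basket",bas)
go(RV,np.r_[cap,.2])
E
```

```text
[[0.617, -0.0457, 0.018], [0.6249, -0.3813, 0.018], [0.4293, -0.3842, 0.018], [0.4223, -0.0485, 0.018]] [np.float64(0.3357), np.float64(0.1956), np.float64(0.3359), np.float64(0.1947)]
[ 0.52335139 -0.2149395   0.018     ] yaw 0.022311909615769326
cap [ 0.5251362  -0.29491958] basket [ 0.52167814 -0.13995816]
t 6.17 pos [0.6745 0.0138 0.3559] open 0.0322 F [-0.6  1.9 -2.4]
j [ 0.26  0.43  0.38 -0.   -1.52  0.01] turn [ 0.0024  0.0009 -0.0048] 0.005 shift mm now-frame [257.8 226.  156.2] after turn [256.6 227.6 155.9]
```

Call:
apply_moves --plan '[[[26, 23, 4], [0, 0, 0], 255], [[26, 23, 8], [0, 0, 0], 255], [[26, 23, 8], [0, 0, 0], 255], [[26, 23, 8], [0, 0, 0], 255], [[26, 23, 8], [0, 0, 0], 255]]'

```text
t: 6.58
eef_pos: [0.6, -0.1394, 0.3174]
ee_rot: [2.504, -1.894, -0.007]
wrist_force: [0.1, -0.7, -3.8]
opening: 0.0321
```

Call:
apply_moves --plan '[[[26, 23, 20], [0, 0, 0], 255], [[26, 23, 20], [0, 0, 0], 255], [[26, 23, 20], [0, 0, 0], 255], [[26, 23, 20], [0, 0, 0], 255], [[23, 20, 20], [0, 0, 0], 255]]'

```text
t: 7.0
eef_pos: [0.5262, -0.2923, 0.2173]
ee_rot: [2.504, -1.896, -0.007]
wrist_force: [0.8, -0.0, -3.3]
opening: 0.032
```

```bash
python3 - <<'E'
from h import *
go(RV,[.525,-.295,.1])
I=np.hstack([cv2.resize(cam(n)[0][y:y+200,x:x+200],(400,400),interpolation=cv2.INTER_CUBIC) for n,x,y in(("top",340,150),("side",260,50))])
cv2.imwrite("pics/e.png",I[:,:,::-1])
E
```

```text
t 7.0 pos [ 0.5262 -0.2923  0.2173] open 0.032 F [ 0.8 -0.  -3.3]
j [-0.24  0.36 -0.07 -0.   -1.15  0.51] turn [ 0.0035  0.0029 -0.0007] 0.005 shift mm now-frame [  2.7   1.5 117.3] after turn [  2.3   1.9 117.3]
```

View pics/e.png

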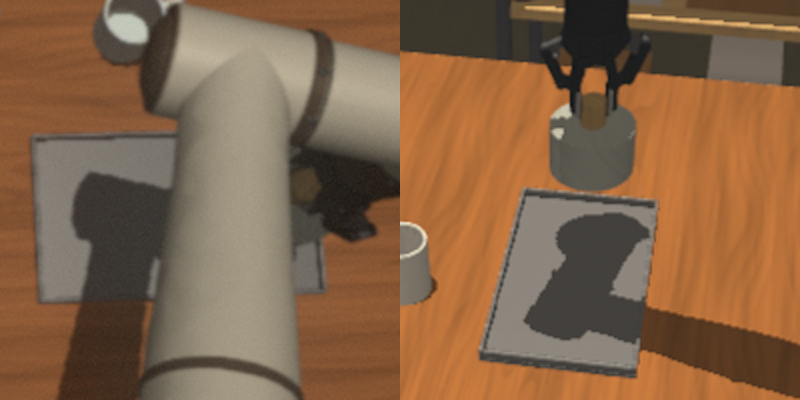

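The cap hangs upright over the far half of the tray. I'll lower it gently.

Call:
apply_moves --plan '[[[0.5, 0, 25], [0, 0, 0], 255], [[0.5, 0, 30], [0, 0, 0], 255], [[0, 0, 30], [0, 0, 0], 255], [[0, 0, 20], [0, 0, 0], 255], [[0, 0, 10], [0, 0, 0], 255]]'

```text
t: 7.52
eef_pos: [0.5263, -0.2909, 0.1002]
ee_rot: [2.502, -1.895, -0.014]
wrist_force: [0.3, -0.1, -3.8]
opening: 0.0318
```

Call:
apply_moves --plan '[[[0, 0, 4], [0, 0, 0], 255], [[0, 0, 3], [0, 0, 0], 255], [[0, 0, 2], [0, 0, 0], 255], [[0, 0, 2], [0, 0, 0], 255], [[0, 0, 1], [0, 0, 0], 255]]'

```text
t: 7.93
eef_pos: [0.529, -0.2929, 0.0934]
ee_rot: [-2.504, 1.897, -0.002]
wrist_force: [0.4, -0.1, -3.3]
opening: 0.0321
```

Call:
apply_moves --plan '[[[0, 0, 1], [0, 0, 0], 255], [[0, 0, 1], [0, 0, 0], 255], [[0, 0, 1], [0, 0, 0], 255], [[0, 0, 1], [0, 0, 0], 255], [[0, 0, 0], [0, 0, 0], 255]]'

```text
t: 8.35
eef_pos: [0.5281, -0.2928, 0.0882]
ee_rot: [2.504, -1.897, -0.002]
wrist_force: [-0.5, 0.5, -3.6]
opening: 0.0324
```

Call:
apply_moves --plan '[[[0, 0, 1], [0, 0, 0], 255], [[0, 0, 1], [0, 0, 0], 255], [[0, 0, 1], [0, 0, 0], 255], [[0, 0, 0], [0, 0, 0], 255], [[0, 0, 0], [0, 0, 0], 255]]'

```text
t: 8.77
eef_pos: [0.5282, -0.2927, 0.0852]
ee_rot: [2.504, -1.897, -0.002]
wrist_force: [0.2, 0.1, -3.5]
opening: 0.0319
```

Call:
apply_moves --plan '[[[0, 0, 1], [0, 0, 0], 255], [[0, 0, 0.5], [0, 0, 0], 255], [[0, 0, 0.5], [0, 0, 0], 255], [[0, 0, 0], [0, 0, 0], 255], [[0, 0, 0], [0, 0, 0], 255]]'

```text
t: 9.18
eef_pos: [0.5283, -0.2928, 0.0833]
ee_rot: [2.504, -1.897, -0.001]
wrist_force: [0.5, -0.4, -2.9]
opening: 0.0322
```

Call:
apply_moves --plan '[[[0, 0, 0.5], [0, 0, 0], 255], [[0, 0, 0.5], [0, 0, 0], 255], [[0, 0, 0], [0, 0, 0], 255], [[0, 0, 0], [0, 0, 0], 255], [[0, 0, 0], [0, 0, 0], 255]]'

```text
t: 9.6
eef_pos: [0.5286, -0.2931, 0.083]
ee_rot: [2.504, -1.897, 0.001]
wrist_force: [-0.9, -0.3, 1.3]
opening: 0.0322
```

Contact felt. I'll release it and lift clear.

Call:
apply_moves --plan '[[[0, 0, 0], [0, 0, 0], 140], [[0, 0, 0], [0, 0, 0], 110], [[0, 0, 0], [0, 0, 0], 60], [[0, 0, 0], [0, 0, 0], 20], [[0, 0, 0], [0, 0, 0], 0]]'

```text
t: 10.02
eef_pos: [0.5284, -0.2927, 0.0823]
ee_rot: [2.504, -1.897, -0.001]
wrist_force: [-0.7, -0.2, -1.0]
opening: 0.0825
```

Call:
apply_moves --plan '[[[0, 0, 0], [0, 0, 0], 0], [[0, 0, -10], [0, 0, 0], 0], [[0, 0, -20], [0, 0, 0], 0], [[0, 0, -30], [0, 0, 0], 0], [[0, 0, -30], [0, 0, 0], 0]]'

```text
t: 10.43
eef_pos: [0.5278, -0.2927, 0.1734]
ee_rot: [2.503, -1.897, -0.003]
wrist_force: [0.7, 0.2, 1.6]
opening: 0.0857
```

Call:
apply_moves --plan '[[[0, 0, -38], [0, 0, 0], 0], [[0, 0, -38], [0, 0, 0], 0], [[0, 0, -38], [0, 0, 0], 0], [[0, 0, -38], [0, 0, 0], 0], [[-20, 0, -25], [0, 0, 0], 0]]'

```text
t: 10.85
eef_pos: [0.5238, -0.2757, 0.3542]
ee_rot: [-2.501, 1.9, -0.009]
wrist_force: [1.2, -0.3, 1.4]
opening: 0.0852
```

```bash
python3 - <<'E'
from h import *
go(RT,KN+AX*.05)
I=np.hstack([cv2.resize(cam(n)[0][y:y+w,x:x+w],(400,400),interpolation=cv2.INTER_CUBIC) for n,x,y,w in(("side",280,230,120),("side",260,50,200))])
cv2.imwrite("pics/f.png",I[:,:,::-1])
E
```

```text
t 10.85 pos [ 0.5238 -0.2757  0.3542] open 0.0852 F [ 1.2 -0.3  1.4]
j [-0.21  0.27  0.14  0.   -1.44  0.48] turn [-0.5275 -0.0034 -0.0046] 0.527 shift mm now-frame [-459.1 -196.1  136.5] after turn [-457.8 -240.5   20.2]
```

View pics/f.png

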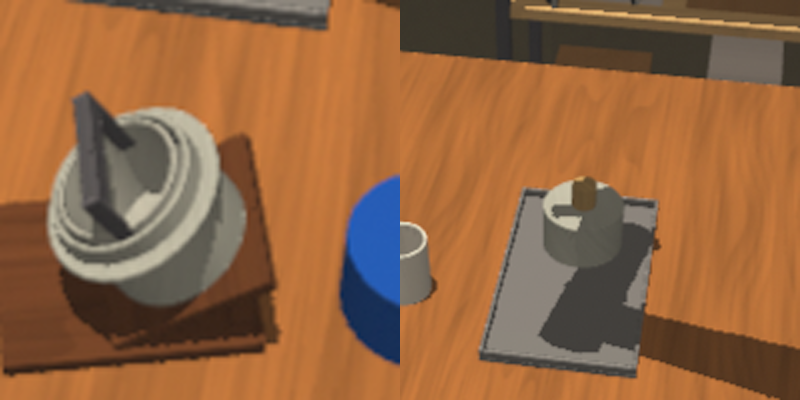

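The cap stands upright in the tray. The side view shows the bar clearly, with its middle near (310,279). Now I'll measure the bar in both views.

```bash
python3 - <<'E'
from h import *
A=cam("top");B=cam("side"); Bp=KN-.038*AX
print("pred",Bp,proj(*A[1:],Bp),proj(*B[1:],Bp))
for s in(-.0425,.0425): print("ends",proj(*A[1:],Bp+s*hy),proj(*B[1:],Bp+s*hy))
c=[]
for V in(A,B):
    q0=proj(*V[1:],Bp); h=cv2.cvtColor(V[0],cv2.COLOR_RGB2HSV)
    for th in(75,90):
        m=(h[...,2]<th)&(h[...,1]<70); yy,xx=np.indices(m.shape); m&=np.hypot(xx-q0[0],yy-q0[1])<32
        q,s,l=blob(m,q0); r=cv2.minAreaRect(np.argwhere(l)[:,::-1].astype(np.float32)); print(th,q,s,r)
    x,y=q0.astype(int); c.append(cv2.resize(V[0][y-40:y+40,x-40:x+40],(400,400),interpolation=cv2.INTER_CUBIC))
cv2.imwrite("pics/g.png",np.hstack(c)[:,:,::-1])
E
```

```text
pred [0.54791392 0.20674061 0.14019103] [245.32492625 240.35097312] [306.12435218 276.25454829]
ends [264.61790124 234.83183518] [304.70464104 260.27442186]
ends [225.92534486 245.90060794] [307.62111605 293.10197256]
75 [246.68630849 246.44367418] [227 234  41  26 577] ((247.35848999023438, 246.7547149658203), (17.307430267333984, 39.83456039428711), 74.05460357666016)
90 [247.0155587  246.92079208] [227 234  43  29 707] ((247.45001220703125, 247.35003662109375), (20.55480194091797, 41.10960388183594), 71.56504821777344)
75 [311.87214612 281.1369863 ] [306 260  15  42 219] ((313.0444030761719, 280.5794982910156), (13.368474006652832, 40.7613525390625), 1.7899105548858643)
90 [311.21405751 282.22683706] [303 259  18  45 313] ((312.3629150390625, 281.41876220703125), (15.888092041015625, 43.81693649291992), 4.085616588592529)
```

View pics/g.png

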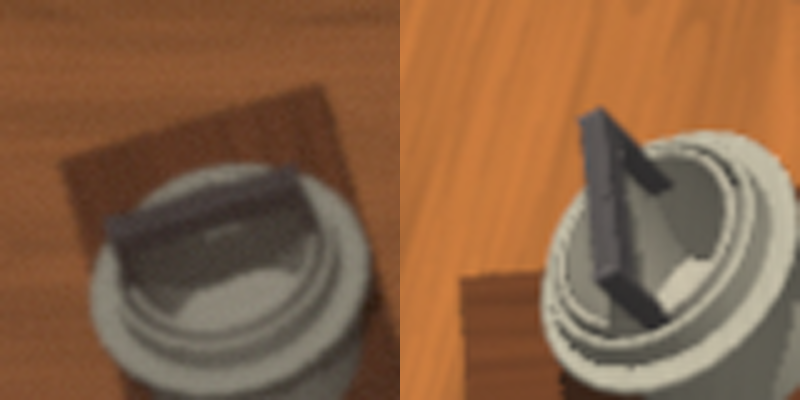

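```bash
python3 - <<'E'
from h import *
A=cam("top");B=cam("side")
X=tri(*A[1:],(245.4,241.2),*B[1:],(307,274.4)); print(X,proj(*A[1:],X),proj(*B[1:],X))
E=[tri(*A[1:],a,*B[1:],b) for a,b in(((263.7,236.3),(304.8,258.6)),((227.3,246),(308.7,290.4)))]; print(E,E[1]-E[0],np.linalg.norm(E[1]-E[0]),"yaw",np.arctan2(-(E[1]-E[0])[0],(E[1]-E[0])[1]))
M=.5*(E[0]+E[1]); d=M-(KN-.038*AX); print("diff axes x,y,z",d@PX,d@hy,d@AX)
E
```

```text
[0.54561993 0.20610437 0.14578353] [245.39102597 241.00151539] [307.21586356 274.44644801]
[array([0.55683129, 0.16749049, 0.14744542]), array([0.53511321, 0.24415921, 0.1448841 ])] [-0.02171808  0.07666872 -0.00256132] 0.07972657836179824 yaw 0.27604000025489545
diff axes x,y,z -0.004820573937973617 -0.00035409123220932366 0.004114704603075746
```

Call:
apply_moves --plan '[[[-30, -14, 0], [0, 0, 0], 0], [[-38, -16, 0], [0, 0, 0], 0], [[-38, -16, 0], [0, 0, 0], 0], [[-38, -16, 0], [0, 0, 0], 0], [[-38, -16, 0], [0, 0, 0], 0]]'

```text
t: 11.57
eef_pos: [0.5484, -0.0759, 0.3477]
ee_rot: [2.501, -1.897, -0.005]
wrist_force: [1.2, -0.0, 0.0]
opening: 0.0852
```

Call:
apply_moves --plan '[[[-38, -5, 0], [-0.105, 0, 0], 0], [[-38, -5, 0], [-0.105, 0, 0], 0], [[-38, -5, 0], [-0.105, 0, 0], 0], [[-38, -5, 0], [-0.105, 0, 0], 0], [[-38, -5, 0], [-0.105, 0, 0], 0]]'

```text
t: 11.98
eef_pos: [0.5203, 0.1137, 0.3435]
ee_rot: [2.138, -1.62, -0.441]
wrist_force: [-0.1, -0.3, -0.8]
opening: 0.0854
```

```bash
python3 - <<'E'
from h import *
go(RT,KN-.038*AX-.002*PX+.05*AX)
E
```

```text
t 11.98 pos [0.5203 0.1137 0.3435] open 0.0854 F [-0.1 -0.3 -0.8]
j [ 0.46  0.45  0.33 -0.1  -1.97 -0.2 ] turn [ 0.0089 -0.0004 -0.0011] 0.009 shift mm now-frame [ -82.2 -145.4   98.9] after turn [ -82.  -144.6  100.2]
```

Call:
apply_moves --plan '[[[-16, -28, 0], [0.005, 0, 0], 0], [[-16, -29, 10], [0, 0, 0], 0], [[-16, -29, 20], [0, 0, 0], 0], [[-17, -29, 30], [0, 0, 0], 0], [[-16, -28, 30], [0, 0, 0], 0]]'

```text
t: 12.4
eef_pos: [0.5747, 0.2099, 0.1968]
ee_rot: [2.145, -1.626, -0.435]
wrist_force: [-0.1, -0.4, -0.5]
opening: 0.085
```

Call:
apply_moves --plan '[[[0, 0, 0], [0, 0, 0], 0], [[0, 0, 0], [0, 0, 0], 0], [[0, 0, 0], [0, 0, 0], 0], [[0, 0, 0], [0, 0, 0], 0], [[0, 0, 0], [0, 0, 0], 0]]'

```text
t: 12.82
eef_pos: [0.5753, 0.2087, 0.2027]
ee_rot: [2.15, -1.63, -0.432]
wrist_force: [-1.0, -0.0, -0.6]
opening: 0.0854
```

```bash
python3 - <<'E'
from h import *
go(RT,KN-.038*AX-.002*PX-.016*AX)
I=np.hstack([cv2.resize(cam(n)[0][y:y+100,x:x+100],(400,400),interpolation=cv2.INTER_CUBIC) for n,x,y in(("top",200,185),("side",255,220))])
cv2.imwrite("pics/i.png",I[:,:,::-1])
E
```

```text
t 12.82 pos [0.5753 0.2087 0.2027] open 0.0854 F [-1.  -0.  -0.6]
j [ 0.54  0.66  0.36 -0.14 -1.77 -0.26] turn [-0.0075  0.0019 -0.0012] 0.008 shift mm now-frame [-5.4 -5.3 83.6] after turn [-5.6 -5.9 83.6]
```

View pics/i.png

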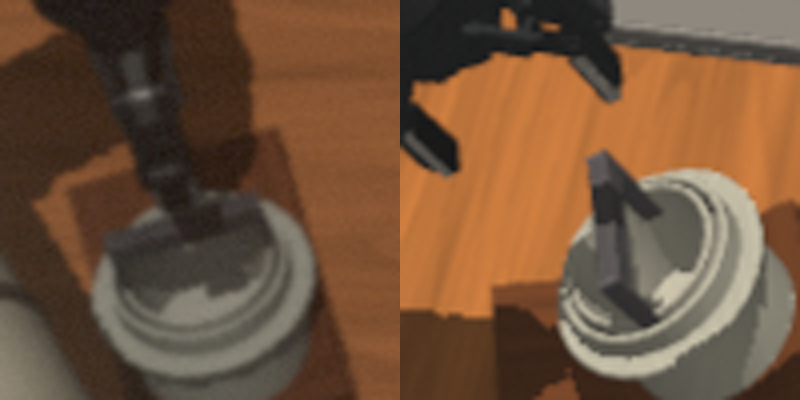

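The fingers line up with the middle of the bar and straddle it. I'll apply the small correction and go in.

Call:
apply_moves --plan '[[[-2.5, -3, 10], [-0.004, 0, 0], 0], [[-3, -3, 18], [-0.004, 0.001, 0], 0], [[0, 0, 20], [0, 0, 0], 0], [[0, 0, 15], [0, 0, 0], 0], [[0, 0, 10], [0, 0, 0], 0]]'

```text
t: 13.33
eef_pos: [0.5411, 0.2055, 0.1325]
ee_rot: [2.139, -1.621, -0.44]
wrist_force: [0.6, -0.8, -0.5]
opening: 0.0854
```

Call:
apply_moves --plan '[[[0, 0, 6], [0, 0, 0], 0], [[0, 0, 4], [0, 0, 0], 0], [[0, 0, 0], [0, 0, 0], 0], [[0, 0, 0], [0, 0, 0], 0], [[0, 0, 0], [0, 0, 0], 0]]'

```text
t: 13.75
eef_pos: [0.5386, 0.2049, 0.1261]
ee_rot: [2.143, -1.623, -0.437]
wrist_force: [0.5, 0.2, -0.7]
opening: 0.0848
```

```bash
python3 - <<'E'
from h import *
go(RT,KN-.038*AX-.002*PX-.016*AX)
E
```

```text
t 13.75 pos [0.5386 0.2049 0.1261] open 0.0848 F [ 0.5  0.2 -0.7]
j [ 0.56  0.66  0.17 -0.14 -1.58 -0.25] turn [ 0.0031  0.0001 -0.0006] 0.003 shift mm now-frame [ 0.7  0.8 -0.9] after turn [ 0.7  0.8 -0.9]
```

Call:
apply_moves --plan '[[[0, 0, 0], [0, 0, 0], 140], [[0, 0, 0], [0, 0, 0], 170], [[0, 0, 0], [0, 0, 0], 200], [[0, 0, 0], [0, 0, 0], 220], [[0, 0, 0], [0, 0, 0], 255]]' --squeeze 60

```text
t: 14.17
eef_pos: [0.5379, 0.2047, 0.1255]
ee_rot: [2.141, -1.622, -0.438]
wrist_force: [-0.1, 0.2, 0.2]
opening: 0.0255
```

Call:
apply_moves --plan '[[[0, 0, 0], [0, 0, 0], 255], [[0, 0, 0], [0, 0, 0], 255], [[0, 0, 0], [0, 0, 0], 255], [[0, 0, 0], [0, 0, 0], 255], [[0, 0, 0], [0, 0, 0], 255]]'

```text
t: 14.58
eef_pos: [0.5383, 0.2049, 0.1253]
ee_rot: [2.142, -1.623, -0.438]
wrist_force: [1.8, 0.6, -0.7]
opening: 0.011
```

```bash
python3 - <<'E'
from h import *
go(RT,KN-.038*AX-.002*PX-.016*AX); s=get_state(); print(s["wrist_torque"])
E
```

```text
t 14.58 pos [0.5383 0.2049 0.1253] open 0.011 F [ 1.8  0.6 -0.7]
j [ 0.57  0.67  0.17 -0.14 -1.58 -0.25] turn [ 0.0037  0.0002 -0.0008] 0.004 shift mm now-frame [ 0.8  1.  -1.8] after turn [ 0.8  1.  -1.8]
[ 0.5322617  -1.74812374  0.00483794]
```

Gripped at 11 mm opening on the 12 mm bar. Drawing out.

Call:
apply_moves --plan '[[[0, 0, -3], [0, 0, 0], 255], [[0, 0, -6], [0, 0, 0], 255], [[0, 0, -8], [0, 0, 0], 255], [[0, 0, -10], [0, 0, 0], 255], [[0, 0, -10], [0, 0, 0], 255]]'

```text
t: 15.0
eef_pos: [0.5564, 0.2098, 0.1584]
ee_rot: [2.141, -1.622, -0.438]
wrist_force: [0.4, 0.4, -3.8]
opening: 0.0106
```

Call:
apply_moves --plan '[[[0, 0, -14], [0, 0, 0], 255], [[0, 0, -15], [0, 0, 0], 255], [[0, 0, -15], [0, 0, 0], 255], [[0, 0, -18], [0, 0, 0], 255], [[0, 0, -18], [0, 0, 0], 255]]'

```text
t: 15.42
eef_pos: [0.5952, 0.2207, 0.228]
ee_rot: [2.142, -1.622, -0.438]
wrist_force: [0.3, 0.1, -2.5]
opening: 0.0108
```

Call:
apply_moves --plan '[[[0, 0, -15], [0, 0, 0], 255], [[0, 13, -23], [0, 0, 0], 255], [[0, 15, -26], [0, 0, 0], 255], [[0, 15, -26], [0, 0, 0], 255], [[0, 15, -26], [0, 0, 0], 255]]'

```text
t: 15.83
eef_pos: [0.6027, 0.2227, 0.3582]
ee_rot: [2.142, -1.622, -0.438]
wrist_force: [1.3, 0.5, -1.9]
opening: 0.011
```

```bash
python3 - <<'E'
from h import *
go(RV,[.5217,-.140,.25])
I=np.hstack([cv2.resize(cam(n)[0][y:y+160,x:x+160],(400,400),interpolation=cv2.INTER_CUBIC) for n,x,y in(("top",180,150),("side",220,180))])
cv2.imwrite("pics/j.png",I[:,:,::-1])
E
```

```text
t 15.83 pos [0.6027 0.2227 0.3582] open 0.011 F [ 1.3  0.5 -1.9]
j [ 0.54  0.68  0.77 -0.16 -2.17 -0.32] turn [ 5.28e-01 -4.00e-04 -8.00e-04] 0.528 shift mm now-frame [327.1  97.6 182.4] after turn [327.1 176.4 108.2]
```

View pics/j.png

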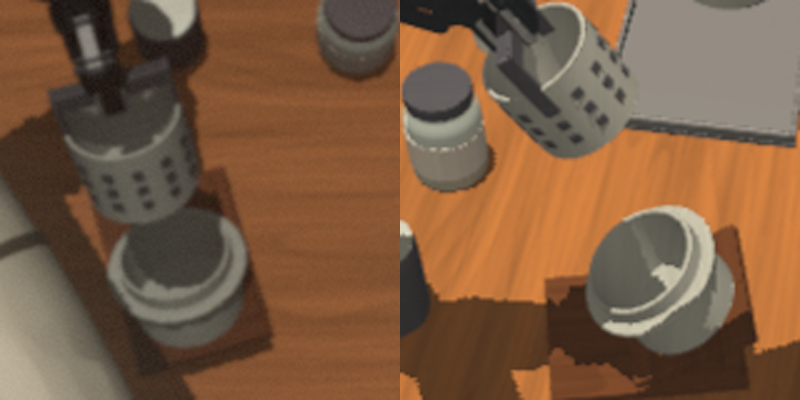

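The basket is out and the can is empty. I'll carry it to the tray while turning it upright.

Call:
apply_moves --plan '[[[15, 0, 0], [0.06, 0, 0], 255], [[25, 0, 0], [0.1, 0, 0], 255], [[28, 0, 0], [0.12, 0, 0], 255], [[28, 0, 0], [0.12, 0, 0], 255], [[28, 0, 0], [0.12, 0, 0], 255]]'

```text
t: 16.35
eef_pos: [0.6364, 0.1024, 0.3564]
ee_rot: [2.502, -1.894, -0.002]
wrist_force: [-0.1, -0.4, -1.7]
opening: 0.0108
```

Call:
apply_moves --plan '[[[28, 24, 4], [0.008, 0, 0], 255], [[28, 24, 8], [0, 0, 0], 255], [[28, 24, 10], [0, 0, 0], 255], [[28, 24, 10], [0, 0, 0], 255], [[28, 24, 10], [0, 0, 0], 255]]'

```text
t: 16.77
eef_pos: [0.5566, -0.0652, 0.3139]
ee_rot: [2.503, -1.896, -0.002]
wrist_force: [1.5, -0.9, -1.9]
opening: 0.0109
```

```bash
python3 - <<'E'
from h import *
go(RV,[.5217,-.140,.20])
E
```

```text
t 16.77 pos [ 0.5566 -0.0652  0.3139] open 0.0109 F [ 1.5 -0.9 -1.9]
j [ 0.17  0.23 -0.01 -0.   -1.34  0.1 ] turn [ 0.0023  0.0003 -0.0005] 0.002 shift mm now-frame [ 62.6  53.6 114. ] after turn [ 62.5  53.9 113.9]
```

Call:
apply_moves --plan '[[[16, 14, 15], [0, 0, 0], 255], [[16, 14, 20], [0, 0, 0], 255], [[15, 13, 20], [0, 0, 0], 255], [[15, 12, 20], [0, 0, 0], 255], [[0, 0, 20], [0, 0, 0], 255]]'

```text
t: 17.18
eef_pos: [0.5219, -0.1402, 0.2186]
ee_rot: [2.499, -1.899, -0.003]
wrist_force: [0.7, 0.6, -4.1]
opening: 0.0105
```

Call:
apply_moves --plan '[[[0, 0, 30], [0, 0, 0], 255], [[0, 0, 30], [0, 0, 0], 255], [[0, 0, 25], [0, 0, 0], 255], [[0, 0, 15], [0, 0, 0], 255], [[0, 0, 5], [0, 0, 0], 255]]'

```text
t: 17.6
eef_pos: [0.5216, -0.1378, 0.1113]
ee_rot: [2.499, -1.895, -0.01]
wrist_force: [-0.9, -0.7, -2.4]
opening: 0.0106
```

```bash
python3 - <<'E'
from h import *
go(RV,[.5217,-.140,.09])
I=np.hstack([cv2.resize(cam(n)[0][y:y+w,x:x+w],(400,400),interpolation=cv2.INTER_CUBIC) for n,x,y,w in(("top",340,150,180),("side",270,90,160))])
cv2.imwrite("pics/k.png",I[:,:,::-1])
E
```

```text
t 17.6 pos [ 0.5216 -0.1378  0.1113] open 0.0106 F [-0.9 -0.7 -2.4]
j [ 0.04  0.37 -0.36 -0.   -0.86  0.23] turn [ 0.0081  0.0022 -0.0016] 0.009 shift mm now-frame [ 2.2  0.4 21.3] after turn [ 2.1  0.5 21.3]
```

View pics/k.png

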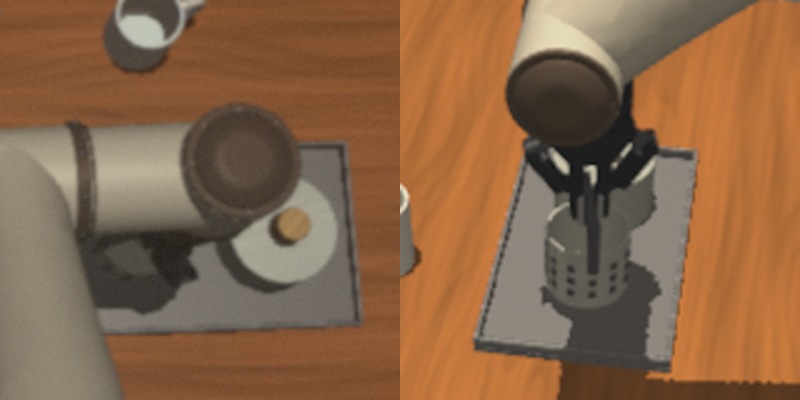

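The basket hangs upright over the tray with space to the cap. I'll lower it in small steps.

Call:
apply_moves --plan '[[[0, 0, 4], [0.003, 0, 0], 255], [[0, 0, 3], [0, 0, 0], 255], [[0, 0, 2], [0, 0, 0], 255], [[0, 0, 1], [0, 0, 0], 255], [[0, 0, 0], [0, 0, 0], 255]]'

```text
t: 18.12
eef_pos: [0.5245, -0.1378, 0.1046]
ee_rot: [-2.503, 1.896, -0.003]
wrist_force: [0.1, 0.0, -2.6]
opening: 0.0108
```

Call:
apply_moves --plan '[[[0, 0, 1], [0, 0, 0], 255], [[0, 0, 1], [0, 0, 0], 255], [[0, 0, 1], [0, 0, 0], 255], [[0, 0, 0], [0, 0, 0], 255], [[0, 0, 0], [0, 0, 0], 255]]'

```text
t: 18.53
eef_pos: [0.5244, -0.1378, 0.1013]
ee_rot: [-2.503, 1.896, -0.003]
wrist_force: [-0.3, -0.4, -3.0]
opening: 0.0107
```

Call:
apply_moves --plan '[[[0, 0, 1], [0, 0, 0], 255], [[0, 0, 1], [0, 0, 0], 255], [[0, 0, 1], [0, 0, 0], 255], [[0, 0, 1], [0, 0, 0], 255], [[0, 0, 0], [0, 0, 0], 255]]'

```text
t: 18.95
eef_pos: [0.5242, -0.1378, 0.097]
ee_rot: [-2.503, 1.896, -0.002]
wrist_force: [0.3, 0.1, -2.6]
opening: 0.0107
```

Call:
apply_moves --plan '[[[0, 0, 1], [0, 0, 0], 255], [[0, 0, 1], [0, 0, 0], 255], [[0, 0, 1], [0, 0, 0], 255], [[0, 0, 0], [0, 0, 0], 255], [[0, 0, 0], [0, 0, 0], 255]]'

```text
t: 19.37
eef_pos: [0.5244, -0.1378, 0.0943]
ee_rot: [-2.503, 1.896, -0.003]
wrist_force: [-0.3, -0.7, -2.2]
opening: 0.0108
```

Call:
apply_moves --plan '[[[0, 0, 1], [0, 0, 0], 255], [[0, 0, 1], [0, 0, 0], 255], [[0, 0, 0], [0, 0, 0], 255], [[0, 0, 0], [0, 0, 0], 255], [[0, 0, 0], [0, 0, 0], 255]]'

```text
t: 19.78
eef_pos: [0.5244, -0.1378, 0.0923]
ee_rot: [-2.503, 1.896, -0.003]
wrist_force: [-0.0, 0.3, -2.9]
opening: 0.011
```

Call:
apply_moves --plan '[[[0, 0, 1], [0, 0, 0], 255], [[0, 0, 0], [0, 0, 0], 255], [[0, 0, 0], [0, 0, 0], 255], [[0, 0, 0], [0, 0, 0], 255], [[0, 0, 0], [0, 0, 0], 255]]'

```text
t: 20.2
eef_pos: [0.5245, -0.1378, 0.0914]
ee_rot: [-2.503, 1.896, -0.003]
wrist_force: [-0.1, 0.2, -2.8]
opening: 0.0111
```

Call:
apply_moves --plan '[[[0, 0, 0.5], [0, 0, 0], 255], [[0, 0, 0.5], [0, 0, 0], 255], [[0, 0, 0], [0, 0, 0], 255], [[0, 0, 0], [0, 0, 0], 255], [[0, 0, 0], [0, 0, 0], 255]]'

```text
t: 20.62
eef_pos: [0.5244, -0.1378, 0.0903]
ee_rot: [-2.503, 1.896, -0.003]
wrist_force: [-0.1, 0.6, -2.5]
opening: 0.0108
```

Call:
apply_moves --plan '[[[0, 0, 0.5], [0, 0, 0], 255], [[0, 0, 0.5], [0, 0, 0], 255], [[0, 0, 0], [0, 0, 0], 255], [[0, 0, 0], [0, 0, 0], 255], [[0, 0, 0], [0, 0, 0], 255]]'

```text
t: 21.03
eef_pos: [0.5249, -0.1379, 0.09]
ee_rot: [-2.503, 1.895, -0.005]
wrist_force: [-0.3, -0.2, 2.8]
opening: 0.0106
```

Contact (−2.5 → +2.8 N). I'll release, opening gradually, then lift straight up.

Call:
apply_moves --plan '[[[0, 0, 0], [0, 0, 0], 200], [[0, 0, 0], [0, 0, 0], 170], [[0, 0, 0], [0, 0, 0], 100], [[0, 0, 0], [0, 0, 0], 50], [[0, 0, 0], [0, 0, 0], 20]]'

```text
t: 21.45
eef_pos: [0.5244, -0.1378, 0.0892]
ee_rot: [-2.503, 1.896, -0.003]
wrist_force: [-0.2, 0.3, 0.0]
opening: 0.064
```

Call:
apply_moves --plan '[[[0, 0, 0], [0, 0, 0], 0], [[0, 0, 0], [0, 0, 0], 0], [[0, 0, -8], [0, 0, 0], 0], [[0, 0, -15], [0, 0, 0], 0], [[0, 0, -20], [0, 0, 0], 0]]'

```text
t: 21.87
eef_pos: [0.5234, -0.1378, 0.132]
ee_rot: [2.504, -1.897, -0.001]
wrist_force: [0.0, 0.5, -0.2]
opening: 0.0857
```

Call:
apply_moves --plan '[[[0, 0, -30], [0, 0, 0], 0], [[0, 0, -35], [0, 0, 0], 0], [[0, 0, -35], [0, 0, 0], 0], [[0, 0, -35], [0, 0, 0], 0], [[0, 0, -30], [0, 0, 0], 0]]'

```text
t: 22.28
eef_pos: [0.5239, -0.138, 0.3009]
ee_rot: [-2.502, 1.895, -0.007]
wrist_force: [0.8, -0.5, -0.4]
opening: 0.0856
```

Call:
apply_moves --plan '[[[-38, 0, 0], [0, 0, 0], 0], [[-38, 0, 0], [0, 0, 0], 0], [[-38, 0, 0], [0, 0, 0], 0], [[-38, 0, 0], [0, 0, 0], 0], [[-30, 0, 0], [0, 0, 0], 0]]'

```text
t: 22.7
eef_pos: [0.4735, 0.0391, 0.2982]
ee_rot: [-2.502, 1.894, -0.004]
wrist_force: [0.3, -0.2, 0.7]
opening: 0.0853
```

```bash
python3 - <<'E'
from h import *
go(RV,[.5217,-.140,.30])
I=np.hstack([cv2.resize(cam(n)[0][y:y+w,x:x+w],(400,400),interpolation=cv2.INTER_CUBIC) for n,x,y,w in(("top",220,110,300),("side",180,60,300))])
cv2.imwrite("pics/l.png",I[:,:,::-1])
E
```

```text
t 22.7 pos [0.4735 0.0391 0.2982] open 0.0853 F [ 0.3 -0.2  0.7]
j [ 0.43  0.08 -0.23  0.   -1.26 -0.15] turn [-0.0038  0.     -0.0001] 0.004 shift mm now-frame [185.4   2.2  -1.9] after turn [185.4   2.2  -1.8]
```

View pics/l.png

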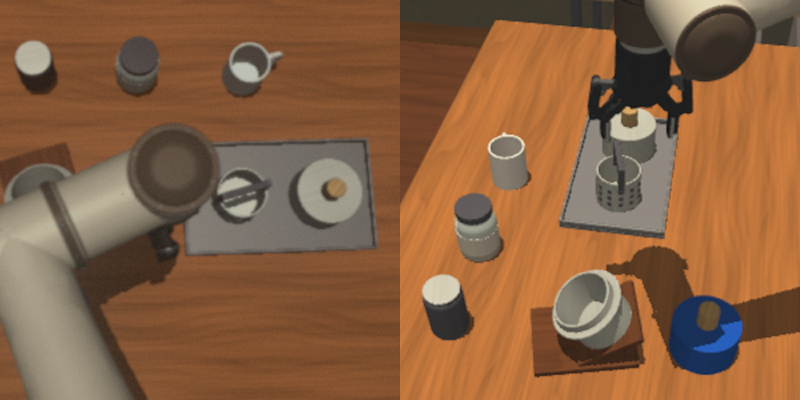

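The top view shows the basket at crop (242,193) and the cap at (332,190). Both stand upright in the tray with a clear gap between them. The jar, mug and tin look unmoved, and the arm is clear. Handing in.

Call:
apply_moves --plan '[[[0, 0, 0], [0, 0, 0], 0], [[0, 0, 0], [0, 0, 0], 0], [[0, 0, 0], [0, 0, 0], 0], [[0, 0, 0], [0, 0, 0], 0], [[0, 0, 0], [0, 0, 0], 0]]'

```text
t: 23.22
eef_pos: [0.4748, 0.0365, 0.2971]
ee_rot: [-2.502, 1.898, -0.003]
wrist_force: [0.8, -0.9, 0.2]
opening: 0.0857
```

```bash
python3 -c "
from bench import *
s=get_state();print(s['t'],abs(s['joint_vel']).max());print(finish_job())"
```

```text
23.2167 0.0032525885014982243
the job is handed in; nothing more can be done
None
```

I drew the cap off along the leaning axis and set it upright in the tray. Then I drew the basket out by its bar and stood it beside the cap. I handed the job in at 23 s of the 67 s allowed.

- **Placement:** The last pictures showed both parts upright inside the tray, with a clear gap between them. The can was empty and the arm was still and clear of everything.
- **Bystanders:** The jar, mug and tin looked unmoved; I judged that by eye and did not re-measure them.
- **Forces:** Every wrist force read after a move was about 6 N or less. Each part met the tray floor at only a few newtons.
- **Disagreement:** The bar's position measured from the two pictures differed by about 5 mm from the one I worked out from the knob. I aimed close to the knob-based position, and the 11 mm finger opening on the 12 mm bar showed the grip was sound.
- **Picture budget:** I viewed 12 pictures, two past the budget of 10.

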